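# Lever open the heavy lid of the damp box and hold it open

### The job

Air the damp box on the right of the bench: first push the upright plate of the sliding bolt inwards, fully home towards the lever, so that its block no longer stands under the lever; then press the square rubber pad at the lever's long end all the way down to the rubber stop, which raises the heavy lid. Do it with the fingertips only: do not take hold of or lift the lever off its pivot, do not touch the lid, and leave the weights, the sample cap and the tape roll standing where they are. The program finishes while still holding the pad down and the lid open.

Things in the scene. Friction and masses are not known exactly. Their poses are not given: they have to be found in the camera images.
- damp_box: Fixed device. Dark steel base plate 12 mm thick, x -190 to +165 mm, 80 mm wide in front, 110 behind; on it, front to back: springy rubber stop (top z = 24 mm, x = -140), bolt, fulcrum (two cheeks, 34 mm over all, top z = 98, cross pin) and grey open box (x 88 to 158, 100 wide, rim z = 97) under the lid. Origin on the bench straight below the pivot; x along the lever to the box, y left, z up.
- lever: Loose steel bar, 16 mm wide, 8 thick, resting level on the fulcrum pin. Origin: see point lever_pivot; x from the long end (-180 mm) to the toe (+86, a 12 mm roller under the lid's lip). Dark counterweight 28x50x26 mm at x 24 to 52 keeps the toe down. 0.5 kg. 4 to 8 N down on the pad tips it about 0.43 rad onto the rubber stop, which gives 8 mm at 2.5 N/mm; the toe raises the lid; it returns if let go.
- pad_top (a point): Centre of the top of the square black rubber pad, 40x40x6 mm, on the lever's long end, 160 mm from the pivot. At rest 100 mm above the bench; with the lever down on the stop about 37 mm above it and some 10 mm nearer the box, the pad then sloping 0.43 rad, lower towards the robot.
- lever_pivot (a point): The lever's origin: point on the bar's underside over the fulcrum pin, 86 mm above the bench. Stays within a few mm as the lever tips.
- bolt (a joint): Travel (m) of the sliding bolt along the device's +y (left, square to the lever). Starts at 0 to 0.008 with its block (24x16 mm, top z = 84 mm, 95 mm before the pivot) right under the bar, blocking the lever; 0.036 is fully home, the block clear on the lever's left. Takes about 3 N to push; stays where it is left.
- bolt_plate (a point): Centre of the right-hand (outer, -y) face of the bolt's upright push plate, which is 32 mm wide along the lever, 8 mm thick and stands from 18 to 78 mm above the bench (this point at 53 mm), to the right of the lever. At bolt = 0 it lies 70 mm right of the lever's middle line, at bolt = 0.036 34 mm.
- lid (a joint): Hinge angle of the heavy steel lid (100x104x10 mm, 1.6 kg, hinged at its far edge) in rad: 0 shut, about 0.35 when the lever is down on its stop. It falls shut when the lever is let go.
- lid_lip (a point): Middle of the top edge of the lid's front lip, which overhangs the box towards the lever; 107 mm above the bench when shut.
- small_weight: Small brass weight with a knob, 28 mm across, 34 mm tall, standing on the base plate on the left of the lever. Origin at the centre of its underside. Bystander.
- big_weight: Larger brass weight with a knob, 36 mm across, 40 mm tall, on the bench in front of the device. Origin at the centre of its underside. Bystander.
- cap: Round aluminium sample cap with a small side stub, 62 mm across (81 with the stub), 36 mm tall, on the bench to the left of the device's box. Origin at the centre of its underside. Bystander.
- tape: Black tape roll lying flat, 59 mm across, 19 mm tall, on the bench well left of the device, between two of the brown controllers. Origin at the centre of its underside. Bystander.

How it is judged:
By the outcome, as a careful person would: the job done as asked, in the order asked, and still so for the second after the job is handed in, while the arm keeps its last pose, push and grip.
It also fails if it takes over 45 s, if anything falls off the work surface, if the arm or the gripper's body presses on something with over 40 N, if the wrist force passes 120 N, or if a joint passes its speed limit or range.

### The arm

A 6-joint arm with a two-finger parallel gripper is mounted at the origin on a cart in front of the work surface, level with it; the furniture and walls round the work are solid. World frame = base frame: x ahead of the robot, y to its left, z up, the work surface at z = 0. Lengths are in m, angles in rad, forces in N, time in s.
With the tool pointing down it reaches from about 0.425 to 0.95 m from the base axis. Payload 3.5 kg.
Tool frame: the origin (TCP) lies midway between the tips of the shut fingers; the grasp point (between the pads) lies 19 mm behind it (ctrl.pinch_z is the distance from the TCP to the grasp point, in m); z points along the fingers, y is the line along which they close (so a half turn about z gives the same grasp; the last joint's range is limited). The gripper opens to 85 mm and grips with 20 to 120 N. Pads are 22 mm wide; open, the fingers measure 114 mm over their backs; the gripper's body (76 mm by 85 mm) begins 54 mm behind the grasp point. The pads swing forward as they close: fully open they stand 13 mm farther back than shut.
Start: joints at [1.153, 0.286, 1.577, -0, 1.279, -0.15], TCP at [0.179, 0.651, 0.231] pointing down, gripper open.
Joint ranges: [-2.77, 2.77], [-0.9, 2.22], [0.21, 2.48], [-1.53, 4.67], [0.24, 2.81], [-2.84, 2.84]. Speed limits (rad/s): [2.79, 2.79, 3.14, 3.14, 3.14, 3.14].

### API

Orientations are given as a unit quaternion [x, y, z, w].
In Python, from plant import get_state, viewer, sign_off, ctrl gives the robot as it stands. The module is installed in compiled form; this text tells all that it offers.
- The arm moves only by the shell command python3 -m handwheel 'ROWS' [FORCE]. ROWS is JSON, a list that holds one entry, the list of rows, each a list of 5 numbers: the finger opening in m, from 0 to 0.0854, then the shift along the tool's x, y, z in m, then the turn about the tool's z in degrees. In form: [[[claw, x, y, z, spin], ...]]. A call has 1 to 12 rows; each row shifts and turns the commanded pose from where the row before left it, along the tool's axes as they then stand; what a row does not reach is not made up. A row lasts 1/12 s, in which the tool goes at most 41.7 mm and 7.16 degrees, less where a joint would pass 70% of its speed; a pose out of reach is approached as far as the arm can. A call is refused whole if a number of a shift passes 0.0417 or a number of a turn 7.16, either way. A call with a gripper value outside its range is refused whole. The fingers move at their own pace and stop on an object; FORCE is the grip in N (left out, the last holds). Time passes only in rows, so rows that do not move let the fingers close. It gives the time, the measured TCP pose, the force, the opening and the grip force at its end, in the units of the state.
- get_state(): the state, without advancing time (a new reading comes with each control period).
- viewer.read_camera(name): name is "scene" or "side" or "wrist"; returns the picture (480x640x3 uint8, blue, green, red); there is no depth.
- viewer.camera_params(name): a dict with "fov_y" (degrees; the focal length in pixels is half the picture's height over the tangent of half this angle, whatever the lens; pixels are square), "cx", "cy" (the principal point, pixels), "xyz" and "attitude" of the camera in the world; the wrist camera has in their place "hand_eye" (4x4, takes a point from camera to tool coordinates, whose origin is the TCP and whose axes are the flange's). Camera axes: x right, y up, looking along -z (the intrinsics and any distortion apply to the point x, -y, -z); pixel columns grow to the right and rows downward; lengths in m; the calibration is good to about 2 mm. The wrist camera is an equidistant fisheye: a pixel r from the principal point sees the ray r / f radians off the axis. A picture is of the moment at which its call begins: read the wrist's pose just before it. camera_params takes no time and is no camera call.
- sign_off(): hands the job in; it is judged then, once.
Trained networks look in the newest picture that a camera, given by its name, has taken for a name from the list of things; names that differ only in an ending like _2 or _b are one class to them, and where a whole thing is asked for, a point or a joint stands for the part that bears it (a point fixed in the world has none). Each returns a list of dicts, best first, with "confidence" (0 to 1); they miss things now and then, are a little off and sometimes report something else, mostly with a low value. They report only what shows in the picture. A call takes as long as a camera call.
- viewer.look_for(camera, name): "extent" ([left, top, width, height] as shares, 0 to 1, of the picture: columns of its width, rows of its height, round what is visible of it).
- viewer.outline_of(camera, name): "mask" (480x640 bool, what is visible of it) and "extent" ([left, top, width, height] as shares, 0 to 1, of the picture: columns of its width, rows of its height, round what is visible of it).
- viewer.pinpoint(camera, name): "xy" ([column, row] as shares, 0 to 1, of the picture: columns of its width, rows of its height: a listed point, or the origin of a listed thing).
The state is a dict: "time": time; "qpos": joint angles; "dq": joint speeds; "joint_efforts": joint torques, N m; "eef_pos": TCP position; "tcp_rot": TCP orientation; "contact_force": force on the tool from outside, world axes, zero at the start; "wrist_torque": the same for the moment, N m; "opening": opening from 0.0 (shut) to 1.0 (fully open); "finger_force": force on a finger pad.
Only numpy, scipy, OpenCV 4.12 (cv2) and the standard library are available. Lean on these libraries where they do the work, as an engineer would, in place of code of your own. Each camera call takes 0.05 s, during which the arm holds its last target. There are 200 camera calls.

## Working session

There is one attempt and no reset: what is moved stays moved. The work goes in short steps, Python scripts to look and compute and a shell command to move; the robot and the scene stay as the last step left them, time stands still between calls to the robot, and variables do not carry over. Pictures are saved under pics/ and viewed, at most 10 in all, crops included, and the job is handed in when it is done.

```bash
mkdir -p pics
cat > h.py <<'E'
import numpy as np,cv2
from scipy.spatial.transform import Rotation as R
from plant import get_state,viewer,ctrl
def ray(cam,u,v,st=None):
    p=viewer.camera_params(cam); f=240/np.tan(np.radians(p['fov_y'])/2)
    a=np.array([(u-p['cx'])/f,(v-p['cy'])/f])
    if cam=='wrist':
        r=np.linalg.norm(a); d=np.array([*(a/r*np.sin(r)),np.cos(r)]); d=d*[1,-1,-1]
        H=np.array(p['hand_eye']); T=R.from_quat(st['tcp_rot'])
        return T.apply(H[:3,3])+st['eef_pos'],T.apply(H[:3,:3]@d)
    d=np.array([a[0],-a[1],-1]); q=np.array(p['attitude'])
    M=R.from_quat(q).as_matrix() if q.size==4 else q.reshape(3,3)
    return np.array(p['xyz']),M@d
def atz(cam,u,v,z,st=None):
    o,d=ray(cam,u,v,st); return o+d*(z-o[2])/d[2]
def snap(cam,fn):
    st=get_state(); im=viewer.read_camera(cam); cv2.imwrite('pics/'+fn,im); return st,im
E
python3 - <<'E'
from h import *
print(get_state())
for c in('scene','side','wrist'): print(c,viewer.camera_params(c))
Z=dict(pad_top=.1,lever_pivot=.086,bolt_plate=.053,lid_lip=.107,small_weight=.012,big_weight=0,cap=0,tape=0)
for c in('scene','side'):
    st,_=snap(c,c+'0.png')
    for n,z in Z.items():
        for r in viewer.pinpoint(c,n)[:2]:
            u,v=r['xy'][0]*640,r['xy'][1]*480
            print(c,n,round(r['confidence'],2),round(u),round(v),atz(c,u,v,z).round(3))
E
```

```text
{'time': 0.0, 'qpos': array([ 1.15300924e+00,  2.87184431e-01,  1.57817450e+00,  3.56658451e-05,
        1.27860749e+00, -1.50010856e-01]), 'dq': array([-1.10146168e-03,  5.07802517e-04,  2.48492109e-03, -9.56622073e-05,
       -9.03764172e-05,  6.17797136e-04]), 'joint_efforts': array([ 3.89130673e-04, -4.05988240e+01, -2.92623103e+01, -1.49263906e-04,
        5.90822849e-03,  6.95328680e-06]), 'eef_pos': array([0.1782974 , 0.65034534, 0.22993602]), 'tcp_rot': array([ 1.33493478e-01,  9.91048981e-01, -1.13459174e-03, -3.48834504e-04]), 'contact_force': array([-0.11321428,  0.03069552, -0.92385938]), 'wrist_torque': array([-0.07273344, -0.01668627,  0.04839121]), 'finger_force': 0.0, 'opening': 0.9988635861988148}
scene {'fov_y': 50.627880056833256, 'cx': 315.518263890218, 'cy': 236.18031608317676, 'xyz': array([-0.03829329, -0.83960421,  0.81980594]), 'attitude': array([ 0.39573596, -0.15032458, -0.29787418,  0.85560887])}
side {'fov_y': 55.82981038529262, 'cx': 318.79715175338146, 'cy': 241.84372039036063, 'xyz': array([ 0.36102682, -0.97761435,  0.78948362]), 'attitude': array([ 0
[... 640 characters left out ...]
086]
scene bolt_plate 0.59 353 318 [ 0.45  -0.379  0.053]
scene lid_lip 0.73 380 249 [ 0.591 -0.304  0.107]
scene small_weight 0.55 335 299 [ 0.483 -0.292  0.012]
scene big_weight 0.73 274 380 [ 0.266 -0.368  0.   ]
scene cap 0.8 345 217 [ 0.702 -0.074  0.   ]
scene tape 0.49 256 232 [0.482 0.014 0.   ]
side pad_top 0.7 268 292 [ 0.377 -0.319  0.1  ]
side lever_pivot 0.66 340 286 [ 0.532 -0.318  0.086]
side bolt_plate 0.56 307 324 [ 0.447 -0.381  0.053]
side lid_lip 0.98 363 271 [ 0.585 -0.303  0.107]
side small_weight 0.62 315 301 [ 0.482 -0.284  0.012]
side big_weight 0.58 216 347 [ 0.255 -0.36   0.   ]
side cap 0.72 381 239 [ 0.7   -0.087 -0.   ]
side tape 0.68 292 228 [0.471 0.009 0.   ]
```

View pics/scene0.png

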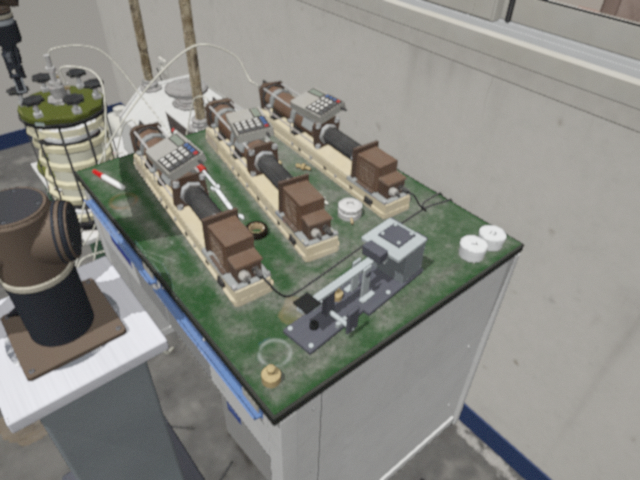

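View pics/side0.png

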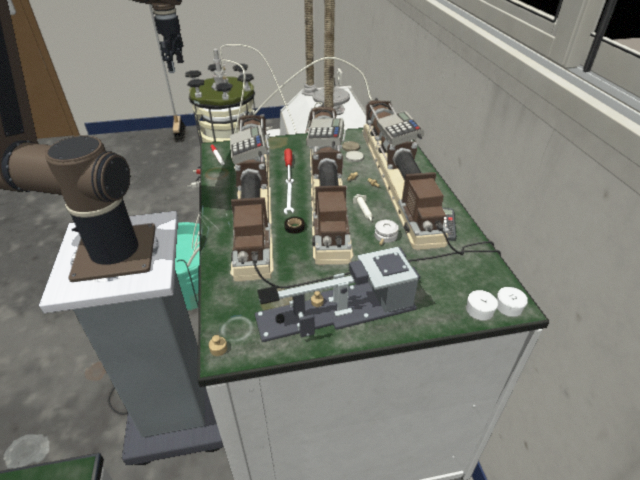

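The networks' points fit the picture: the pad is near (0.376,-0.323), the pivot near (0.533,-0.312) and the device yaw is about 5°. I'll spin the tool so that its x lies along device y, shut the fingers, and swing over at height.

```bash
python3 -m handwheel '[[[0,0,0,-0.005,7],[0,0,0,-0.005,7],[0,0,0,-0.005,7],[0,0,0,-0.005,7],[0,0,0,-0.005,7],[0,0,0,-0.005,7],[0,0,0,-0.005,7],[0,0,0,-0.005,7],[0,0,0,-0.005,7],[0,0,0,-0.005,7]]]' 40
python3 -m handwheel '[[[0,-0.035,0.02,0,0],[0,-0.035,0.02,0,0],[0,-0.035,0.02,0,0],[0,-0.035,0.02,0,0],[0,-0.035,0.02,0,0],[0,-0.035,0.02,0,0],[0,-0.035,0.02,0,0],[0,-0.035,0.02,0,0],[0,-0.035,0.02,0,0],[0,-0.035,0.02,0,0],[0,-0.035,0.02,0,0],[0,-0.035,0.02,0,0]]]'
python3 -m handwheel '[[[0,-0.035,0.006,0,0],[0,-0.035,0.006,0,0],[0,-0.035,0.006,0,0],[0,-0.035,0.006,0,0],[0,-0.035,0.006,0,0],[0,-0.035,0.006,0,0],[0,-0.035,0.006,0,0],[0,-0.035,0.006,0,0],[0,-0.035,0.006,0,0],[0,-0.035,0.006,0,0],[0,-0.035,0.006,0,0],[0,-0.035,0.006,0,0]]]'
```

```text
time: 1.73
eef_pos: [0.1786, 0.6509, 0.2816]
tcp_rot: [0.68, 0.733, -0.0, -0.0]
contact_force: [0.8, -0.5, 0.8]
opening: 0.001
finger_force: 0.0
time: 2.73
eef_pos: [0.4526, 0.25, 0.2818]
tcp_rot: [0.678, 0.735, 0.0, 0.0]
contact_force: [0.6, 0.9, -1.5]
opening: -0.003
finger_force: 0.0
time: 3.73
eef_pos: [0.5579, -0.1628, 0.2816]
tcp_rot: [0.678, 0.735, 0.0, 0.0]
contact_force: [0.8, 0.1, 0.9]
opening: -0.001
finger_force: 0.0
```

```bash
python3 -m handwheel '[[[0,-0.038,-0.019,0,0],[0,-0.038,-0.019,0,0],[0,-0.038,-0.019,0,0],[0,-0.038,-0.019,0,0],[0,-0.038,-0.019,0,0],[0,-0.038,-0.019,0,0],[0,-0.038,-0.019,0,0],[0,0,0,0,0]]]'
cat > look.py <<'E'
import sys
from h import *
Z=dict(pad_top=.1,lever_pivot=.086,bolt_plate=.053,lid_lip=.107,small_weight=.012)
st,_=snap('wrist',sys.argv[1]); print(st['eef_pos'].round(4),st['contact_force'].round(1))
T=R.from_quat(st['tcp_rot'])
for n,z in Z.items():
    for r in viewer.pinpoint('wrist',n)[:2]:
        u,v=r['xy'][0]*640,r['xy'][1]*480; p=atz('wrist',u,v,z,st)
        print(n,round(r['confidence'],2),round(u),round(v),p.round(4),'tool',T.inv().apply(p-st['eef_pos']).round(4))
E
python3 look.py w1.png
```

```text
time: 4.4
eef_pos: [0.4455, -0.4378, 0.2811]
tcp_rot: [0.68, 0.733, -0.002, 0.001]
contact_force: [0.4, 0.7, -0.1]
opening: 0.0
finger_force: 0.0
[ 0.4455 -0.4378  0.2811] [ 0.4  0.7 -0.1]
pad_top 0.56 252 77 [ 0.3761 -0.3236  0.1   ] tool [ 0.1196 -0.0604  0.1808]
lever_pivot 0.57 431 76 [ 0.5348 -0.307   0.086 ] tool [0.1244 0.0991 0.1946]
lever_pivot 0.29 498 78 [ 0.6034 -0.2964  0.086 ] tool [0.1299 0.1683 0.1944]
bolt_plate 0.82 330 149 [ 0.4493 -0.3866  0.053 ] tool [0.0515 0.008  0.2279]
bolt_plate 0.69 428 78 [ 0.5417 -0.3037  0.053 ] tool [0.1272 0.1063 0.2275]
lid_lip 0.85 495 79 [ 0.5904 -0.3016  0.107 ] tool [0.1255 0.155  0.1735]
small_weight 0.81 368 60 [ 0.4837 -0.2856  0.012 ] tool [0.1497 0.0499 0.2686]
```

View pics/w1.png

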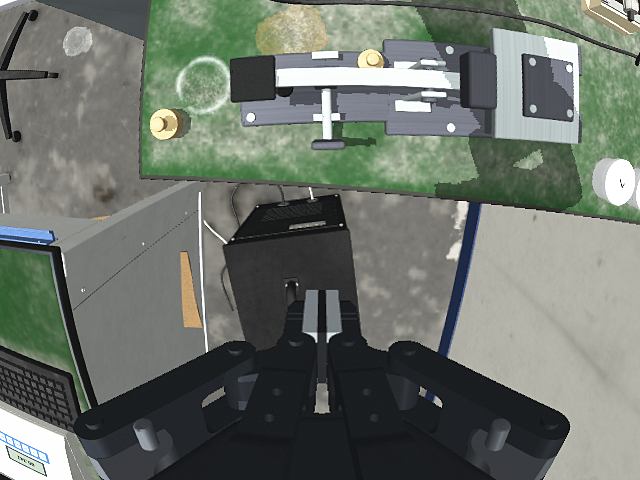

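The wrist view shows the plate at about (328,147), the pad at (252,77), and the shut fingers well to the right of the plate. I'll descend beside the plate, then push along tool +x (inwards).

```bash
python3 -m handwheel '[[[0,0,0.0015,0.039,0],[0,0,0.0015,0.039,0],[0,0,0.0015,0.039,0],[0,0,0.0015,0.039,0],[0,0,0.001,0.039,0],[0,0,0.001,0.039,0],[0,0,0,0,0]]]'
python3 -m handwheel '[[[0,0.01,0,0,0],[0,0.01,0,0,0],[0,0.01,0,0,0],[0,0.005,0,0,0],[0,0.005,0,0,0],[0,0.005,0,0,0],[0,0.005,0,0,0],[0,0,0,0,0]]]'
```

```text
time: 5.28
eef_pos: [0.4536, -0.424, 0.0379]
tcp_rot: [0.677, 0.736, 0.002, -0.009]
contact_force: [-1.4, 1.0, -2.1]
opening: 0.001
finger_force: 0.0
time: 5.95
eef_pos: [0.4535, -0.3814, 0.0488]
tcp_rot: [0.678, 0.735, -0.0, 0.002]
contact_force: [1.3, -2.0, 1.6]
opening: -0.001
finger_force: 1.1
```

```bash
python3 -m handwheel '[[[0,0.005,0,0,0],[0,0.005,0,0,0],[0,0.005,0,0,0],[0,0.003,0,0,0],[0,0,0,0,0],[0,0,0,0,0]]]'
python3 -m handwheel '[[[0,0.003,0,0,0],[0,0.003,0,0,0],[0,0.002,0,0,0],[0,0,0,0,0],[0,0,0,0,0]]]'; python3 look.py w2.png
```

```text
time: 6.45
eef_pos: [0.4512, -0.363, 0.0472]
tcp_rot: [0.678, 0.735, -0.0, -0.0]
contact_force: [-0.1, -4.4, 1.7]
opening: -0.003
finger_force: 1.9
time: 6.87
eef_pos: [0.4514, -0.3629, 0.0476]
tcp_rot: [0.677, 0.736, -0.005, 0.008]
contact_force: [1.1, -25.2, -10.3]
opening: 0.003
finger_force: 12.5
[ 0.4514 -0.3629  0.0476] [  1.1 -25.2 -10.3]
pad_top 0.67 82 250 [ 0.3766 -0.3239  0.1   ] tool [ 0.0442 -0.0711 -0.0535]
pad_top 0.32 400 134 [ 0.4631 -0.2869  0.1   ] tool [ 0.0738  0.0182 -0.0537]
lever_pivot 0.77 576 231 [ 0.5347 -0.3096  0.086 ] tool [ 0.0455  0.0876 -0.0389]
bolt_plate 0.89 305 294 [ 0.4435 -0.3549  0.053 ] tool [ 0.0086 -0.0072 -0.0056]
small_weight 0.6 402 134 [ 0.4836 -0.2884  0.012 ] tool [0.0723 0.0382 0.0345]
```

View pics/w2.png

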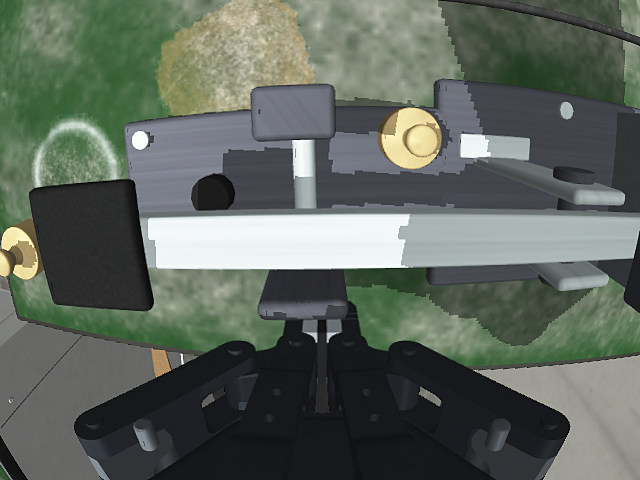

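The stop was felt at about 25 N. The picture agrees: the block at (293,112) is clear on the lever's left and the plate is at (303,294). I'll back off, rise and move over the pad.

```bash
python3 -m handwheel '[[[0,-0.015,0,0,0],[0,-0.015,0,0,0],[0,0,0,-0.035,0],[0,0,0,-0.035,0],[0,0,0,-0.035,0],[0,0.017,-0.018,0,0],[0,0.017,-0.018,0,0],[0,0.017,-0.018,0,0],[0,0.017,-0.018,0,0],[0,0,0,0,0],[0,0,0,0,0]]]'; python3 look.py w3.png
```

```text
time: 8.08
eef_pos: [0.3746, -0.3206, 0.1506]
tcp_rot: [0.678, 0.735, 0.001, -0.002]
contact_force: [0.2, 0.4, 0.0]
opening: 0.001
finger_force: 0.0
[ 0.3746 -0.3206  0.1506] [0.2 0.4 0. ]
pad_top 0.74 322 269 [ 0.3746 -0.3231  0.1   ] tool [-0.0028 -0.0001  0.0506]
lever_pivot 0.91 553 257 [ 0.5321 -0.3103  0.086 ] tool [-0.0027  0.1579  0.0643]
bolt_plate 0.94 414 290 [ 0.4438 -0.3542  0.053 ] tool [-0.0395  0.0664  0.0973]
lid_lip 0.78 630 260 [ 0.591  -0.3022  0.107 ] tool [0.0007 0.2173 0.0432]
lid_lip 0.48 463 196 [ 0.4462 -0.2737  0.107 ] tool [0.0407 0.0752 0.0436]
small_weight 0.94 460 194 [ 0.4831 -0.2869  0.012 ] tool [0.0242 0.111  0.1385]
```

View pics/w3.png

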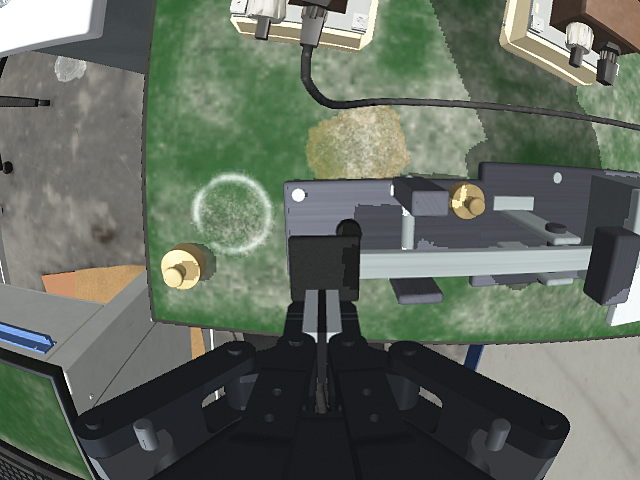

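The shut fingers stand over the pad centre (322,269). I'll touch and press straight down, since the pad's 10 mm drift towards the box suits the fingers' box-side edge.

```bash
python3 -m handwheel '[[[0,-0.002,0,0.02,0],[0,0,0,0.015,0],[0,0,0,0.008,0],[0,0,0,0.006,0],[0,0,0,0.006,0],[0,0,0,0.006,0],[0,0,0,0,0]]]'
python3 -m handwheel '[[[0,0,0,0.006,0],[0,0,0.001,0.006,0],[0,0,0.001,0.006,0],[0,0,0.001,0.006,0],[0,0,0,0.006,0],[0,0,0,0.004,0],[0,0,0,0,0],[0,0,0,0,0]]]'
```

```text
time: 8.97
eef_pos: [0.3761, -0.3258, 0.0919]
tcp_rot: [0.678, 0.735, -0.0, -0.0]
contact_force: [-4.0, 1.2, 7.0]
opening: -0.001
finger_force: 3.4
time: 9.63
eef_pos: [0.379, -0.3261, 0.0584]
tcp_rot: [0.678, 0.735, -0.001, 0.001]
contact_force: [-3.8, -1.4, 3.9]
opening: -0.0
finger_force: 2.5
```

```bash
python3 -m handwheel '[[[0,0,0,0.004,0],[0,0,0,0.004,0],[0,0,0,0.003,0],[0,0,0,0.002,0],[0,0,0,0,0],[0,0,0,0,0]]]'
python3 look.py w4.png
python3 - <<'E'
from h import *
snap('scene','s4.png')
im=cv2.imread('pics/s4.png')[190:370,240:480]; cv2.imwrite('pics/s4c.png',cv2.resize(im,None,fx=3,fy=3))
E
```

```text
time: 10.13
eef_pos: [0.3811, -0.3266, 0.0464]
tcp_rot: [0.678, 0.735, 0.0, 0.003]
contact_force: [0.9, -0.8, 5.0]
opening: 0.003
finger_force: 2.5
[ 0.3811 -0.3266  0.0464] [ 0.9 -0.8  5. ]
pad_top 0.6 321 302 [ 0.3777 -0.2967  0.1   ] tool [ 0.0299 -0.0007 -0.0538]
bolt_plate 0.82 450 369 [ 0.444  -0.3537  0.053 ] tool [-0.0321  0.0606 -0.0062]
```

View pics/w4.png

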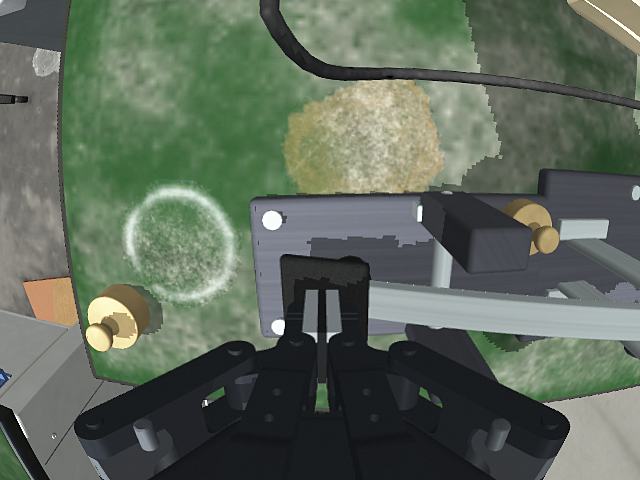

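View pics/s4c.png

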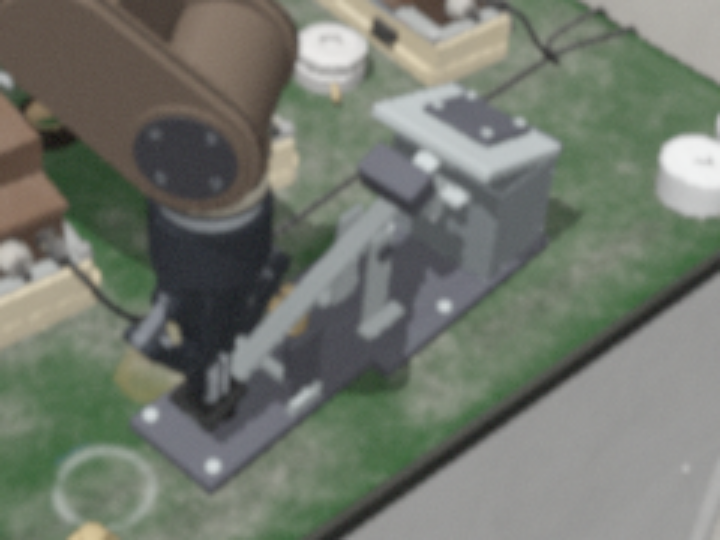

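The lever is tipping, the lid is rising, the block stands clear of the bar, and the weights are untouched. Next I'll go on down to the stop.

```bash
python3 -m handwheel '[[[0,0,0,0.002,0],[0,0,0,0.002,0],[0,0,0,0,0],[0,0,0,0,0]]]'
python3 -m handwheel '[[[0,0,0,0.002,0],[0,0,0,0.001,0],[0,0,0,0,0],[0,0,0,0,0]]]'
python3 -m handwheel '[[[0,0,0,0.002,0],[0,0,0,0.001,0],[0,0,0,0,0],[0,0,0,0,0]]]'
```

```text
time: 10.82
eef_pos: [0.3814, -0.3269, 0.0426]
tcp_rot: [0.678, 0.735, 0.0, 0.004]
contact_force: [1.2, 0.2, 5.2]
opening: -0.002
finger_force: 2.5
time: 11.15
eef_pos: [0.3816, -0.327, 0.0397]
tcp_rot: [0.678, 0.735, 0.0, 0.004]
contact_force: [2.0, -0.3, 5.8]
opening: -0.001
finger_force: 2.6
time: 11.48
eef_pos: [0.382, -0.3273, 0.0377]
tcp_rot: [0.678, 0.735, 0.0, 0.004]
contact_force: [1.6, 1.2, 11.0]
opening: -0.002
finger_force: 4.8
```

```bash
python3 -m handwheel '[[[0,0,0,0.002,0],[0,0,0,0.001,0],[0,0,0,0,0],[0,0,0,0,0],[0,0,0,0,0],[0,0,0,0,0]]]'
python3 -m handwheel '[[[0,0,0,0,0],[0,0,0,0,0],[0,0,0,0,0],[0,0,0,0,0],[0,0,0,0,0],[0,0,0,0,0],[0,0,0,0,0],[0,0,0,0,0],[0,0,0,0,0],[0,0,0,0,0]]]'
python3 - <<'E'
from h import *
snap('side','d5.png')
im=cv2.imread('pics/d5.png')[200:380,200:440]; cv2.imwrite('pics/d5c.png',cv2.resize(im,None,fx=3,fy=3))
Z=dict(lid_lip=.14,small_weight=.012,big_weight=0,cap=0,tape=0)
for n,z in Z.items():
    for r in viewer.pinpoint('side',n)[:1]:
        u,v=r['xy'][0]*640,r['xy'][1]*480; print(n,round(r['confidence'],2),round(u),round(v),atz('side',u,v,z).round(3))
E
```

```text
time: 11.98
eef_pos: [0.382, -0.3275, 0.0354]
tcp_rot: [0.678, 0.735, 0.0, 0.004]
contact_force: [-1.2, 3.2, 16.4]
opening: -0.004
finger_force: 7.1
time: 12.82
eef_pos: [0.382, -0.3275, 0.0354]
tcp_rot: [0.678, 0.735, 0.0, 0.004]
contact_force: [-0.2, 2.5, 16.5]
opening: 0.003
finger_force: 7.1
lid_lip 0.55 371 257 [ 0.602 -0.299  0.14 ]
small_weight 0.56 317 303 [ 0.484 -0.291  0.012]
big_weight 0.51 217 349 [ 0.256 -0.365  0.   ]
cap 0.67 382 239 [ 0.703 -0.089 -0.   ]
tape 0.61 294 229 [0.475 0.003 0.   ]
```

View pics/d5c.png

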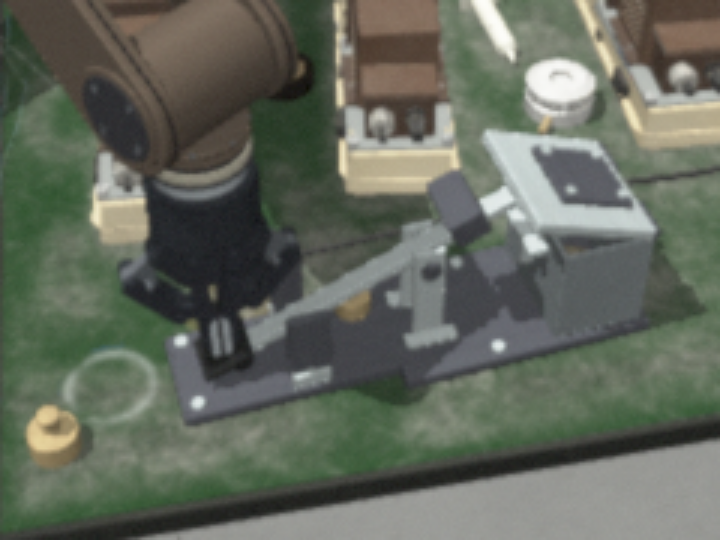

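The side view shows the pad down on the stop (crop 225,345), a steady 16.5 N, the lid well open (570,180), and the bystanders where they were. I'm handing in.

```bash
python3 -c "from plant import sign_off; print(sign_off())"
```

```text
the job is handed in; nothing more can be done
None
```

The bolt is pushed fully home and the pad is held down on the rubber stop at about 16.5 N with the lid open; the weights, cap and tape roll were not moved, and the job is handed in.

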